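# Open the dead keypad sharps drawer with its override pin

### The arm

A 6-joint arm with a two-finger parallel gripper is mounted at the origin on a cart in front of the work surface, level with it; the furniture and walls round the work are solid. World frame = base frame: x ahead of the robot, y to its left, z up, the work surface at z = 0. Lengths are in m, angles in rad, forces in N, time in s.
With the tool pointing down it reaches from about 0.2 to 0.875 m from the base axis. Payload 3.4 kg.
Tool frame: the origin (TCP) lies midway between the tips of the shut fingers; the grasp point (between the pads) lies 19 mm behind it; z points along the fingers, y is the line along which they close (so a half turn about z gives the same grasp; the last joint's range is limited). The gripper opens to 94 mm and grips with 3 to 60 N. Pads are 16 mm wide; open, the fingers measure 119 mm over their backs; the gripper's body (75 mm by 177 mm) begins 78 mm behind the grasp point.
Start: joints at [-1.391, 0.276, 1.505, -0, 1.361, -0.121], TCP at [0.17, -0.549, 0.205] pointing down, gripper open.
Joint ranges: [-2.89, 2.89], [-0.75, 2.08], [0.22, 2.7], [-1.18, 4.32], [0.11, 2.71], [-2.7, 2.7]. Speed limits (rad/s): [2.57, 2.57, 3.14, 3.14, 3.14, 3.14].

### API

Orientations are given as a 3x3 rotation matrix whose columns are the frame's x, y, z axes.
In Python, from bench import env, optics gives the robot as it stands.
- The arm moves only by the shell command python3 -m handwheel 'ROWS' [OPENING] [FORCE]. ROWS is JSON, a list that holds one entry, the list of rows, each a list of 6 numbers: the shift along the tool's x, y, z in m, then the turn, a rotation vector about the tool's x, y, z in rad. A call has 1 to 10 rows; each row is the pose to reach, as a shift and turn from the pose commanded when the call began, along the tool's axes at that moment; what a row does not reach only later rows make up. A row lasts 1/10 s, in which the tool goes at most 50 mm and 8.59 degrees, less where a joint would pass 70% of its speed; a pose out of reach is approached as far as the arm can. A call with a gripper value outside its range is refused whole. OPENING is the closure in counts, from 0 (fully open) to 255 (shut), set as the call begins (- or left out, the last holds). The fingers move at their own pace and stop on an object; FORCE is the grip in N (left out, the last holds). Time passes only in rows, so rows that repeat a pose let the fingers close. It gives the time, the measured TCP pose, the force, the opening and the grip force at its end, in the units of the state.
- env.get_obs(): the state, without advancing time (a new reading comes with each control period).
- optics.capture(name): name is "side" or "top"; returns (picture, depth): 480x640x3 uint8, blue, green, red; 480x640 float32, m along the optical axis (not along the pixel's ray), 0 where there is no reading.
- optics.camera_params(name): a dict with "K" (3x3 intrinsics, pixels), "k1" (the pictures are not rectified: a ray, as slopes to the right and down, at radius r is drawn at 1 + k1 r^2 times it, then the intrinsics apply), "R" (3x3) and "t" (3): a world point X has camera coordinates R X + t. Camera axes: x right, y down, z forward; pixel columns grow to the right and rows downward; lengths in m; the calibration is good to about 2 mm. A picture is of the moment at which its call begins. camera_params takes no time and is no camera call.
- env.hand_in(): hands the job in; it is judged then, once.
The state is a dict: "t": time; "joints": joint angles; "joint_velocities": joint speeds; "effort": joint torques, N m; "ee_pos": TCP position; "orientation": TCP orientation; "ft_force": force on the tool from outside, world axes, zero at the start; "moment": the same for the moment, N m; "grip_width": finger opening in m; "finger_force": force on a finger pad.
Only numpy, scipy, OpenCV 4.12 (cv2) and the standard library are available. Lean on these libraries where they do the work, as an engineer would, in place of code of your own. Each camera call takes 0.05 s, during which the arm holds its last target. There are 200 camera calls.

### The job

The keypad of the child-safe sharps box is dead. Take the straight steel release pin from the wooden block, reach down with it through the small slot in the top of the box, feel for the hidden spring stud and press it gently until the catch lets go and the drawer springs out a little; do not force the pin. Then put the pin back in its bore in the block, fully home, and pull the drawer wide open, leaving everything else as it is.

Things in the scene. Friction and masses are not known exactly. Their poses are not given: they have to be found in the camera images.
- sharps_box: Fixed box, 250 mm wide (y), 160 deep (x), 90 high; front (-x) to the robot, wooden drawer front at its left; 49 mm wide black strip along its right (-y) over top and front (dead keypad), with a small slotted steel plate let into the top. Keep the pin's force on it under 25 N. Origin: centre of underside; z up.
- release_hole (a point): Centre of the mouth of the slot in that plate, 90 mm up: 24.5 mm along the box's x, 8.5 mm wide, flared 3 mm, plate 6.5 mm thick, hollow below. Axes as the box's. Under it hides a sprung stud, 7.6 mm wide, on the slot's middle line up to 8 mm before or behind the centre, its head 18 to 31 mm down (both differ from box to box). Beside it the pin meets a solid ledge 41 mm down.
- catch: The spring catch hidden in the black strip, with its stud under the slot. Origin: at the box's origin, sinking as the stud is pressed. It yields at about 3 N, frees the drawer after about 7 mm of travel (4 to 7 N) and stops hard at 9 mm; more than 13 N from the pin bends it. It springs back when let go.
- drawer_front (a point): Middle of the top edge of the drawer's front panel (197 wide, 75 high, 12 mm thick), 82 mm up. Axes as the box's; shut, it is at x = -0.074 in the box frame. Once freed the drawer springs 45 mm to -x, then slides by hand to a stop 95 mm out. No handle: pinch or hook the panel over its top edge (sides 23 mm lower; contents below 35 mm height).
- pin: Loose steel release pin, upright in one of the two bores of the block: straight cylindrical handle 14 mm in diameter and 46 mm long with four dark rings, below it a shank of 6 mm diameter and 58 mm length. Origin: the end of the shank; z along the pin to the handle (shoulder at 58 mm, top of handle at 104 mm). 60 g. Standing in the block its shoulder rests on the block's top.
- pin_tip (a point): Free end of the pin's shank (the body's origin).
- pin_block: Fixed upright block of light wood, 50 x 122 mm, 66 mm high, with two equal bores 72 mm apart along its y. Origin: centre of its underside.
- bore_a (a point): Mouth of one bore (diameter 8.5 mm, 62 mm deep, 2 mm chamfer) in the block's top, 66 mm above the worktop. Pin and cake tester may be either way round.
- bore_b (a point): Mouth of the other bore, the same size.
- tester: Cake tester with a pear-shaped wooden handle (25 mm across at most, 45 mm high) in the block's other bore; to be left there. Origin: the end of its shank, 58 mm below the handle.
- clip_top_jar: Bystander: glass jar with clip lid, about 95 mm wide, 104 mm high. Origin: centre of its underside.
- small_tin: Bystander: small food tin, 57 mm wide, 72 mm high. Origin: centre of its underside.
- sugar: Bystander: sugar jar with screw lid, 65 mm wide, 90 mm high. Origin: centre of its underside.
Not all that is in view belongs to the job. Of the things that look like the pin_block, the smaller one is meant.

How it is judged:
By the outcome, as a careful person would: the job done as asked, in the order asked, and still so for the second after the job is handed in, with the robot touching nothing.
It also fails if it takes over 72 s, if anything falls off the work surface, if the arm or the gripper's body presses on something with over 40 N, if the wrist force passes 120 N, or if a joint passes its speed limit or range.

## Working session

There is one attempt and no reset: what is moved stays moved. The work goes in short steps, Python scripts to look and compute and a shell command to move; the robot and the scene stay as the last step left them, time stands still between calls to the robot, and variables do not carry over. Pictures are saved under pics/ and viewed, at most 10 in all, crops included, and the job is handed in when it is done.

```bash
mkdir -p pics; ls; cat > h.py <<'E'
import numpy as np, cv2
from bench import env, optics
def cap(n):
    p,d=optics.capture(n); return p,d
def ray(n,u,v):
    c=optics.camera_params(n); K,R,t=np.array(c["K"]),np.array(c["R"]),np.array(c["t"])
    D=np.array([c["k1"],0,0,0,0.])
    s=cv2.undistortPoints(np.array([[[u,v]]],float),K,D)[0,0]
    return -R.T@t, R.T@np.array([s[0],s[1],1.])
def plane(n,u,v,z):
    o,d=ray(n,u,v); return o+d*(z-o[2])/d[2]
def pt(n,u,v,depth):
    o,d=ray(n,u,v); return o+d*depth
def proj(n,X):
    c=optics.camera_params(n); K,R,t=np.array(c["K"]),np.array(c["R"]),np.array(c["t"])
    x=R@np.array(X)+t; a=x[:2]/x[2]; a=a*(1+c["k1"]*(a@a)); return (K@np.append(a,1))[:2]
def cloud(n,d):
    c=optics.camera_params(n); K,R,t=np.array(c["K"]),np.array(c["R"]),np.array(c["t"])
    v,u=np.mgrid[:480,:640]; q=np.stack([u,v],-1).reshape(-1,1,2).astype(float)
    s=cv2.undistortPoints(q,K,np.array([c["k1"],0,0,0,0.])).reshape(480,640,2)
    P=np.dstack([s,np.ones((480,640))])*d[...,None]
    return (P-t)@R
E
python3 - <<'E'
from h import *
for n in("side","top"):
    p,d=cap(n); cv2.imwrite(f"pics/{n}0.png",p); np.save(f"pics/{n}0.npy",d)
    c=optics.camera_params(n); print(n,c, -np.array(c["R"]).T@c["t"])
o=env.get_obs(); print(o)
E
```

```text
pics
side {'K': array([[624.06634916,   0.        , 317.58924519],
       [  0.        , 624.06634916, 240.00242337],
       [  0.        ,   0.        ,   1.        ]]), 'k1': -0.09298326207058664, 'R': array([[ 0.37840411, -0.92561926, -0.00627118],
       [-0.38353397, -0.15061999, -0.91116152],
       [ 0.84244408,  0.34719247, -0.41200165]]), 't': array([-0.32109327,  0.28999067,  1.15647803])} [-0.74154378 -0.65505219  0.73868556]
top {'K': array([[471.4385984 ,   0.        , 328.65959804],
       [  0.        , 471.4385984 , 240.87179094],
       [  0.        ,   0.        ,   1.        ]]), 'k1': -0.10977914705966973, 'R': array([[ 0.00988821, -0.99992509,  0.00721324],
       [-0.98590902, -0.01095376, -0.16692337],
       [ 0.16698988, -0.00546102, -0.98594349]]), 't': array([-0.10826203,  0.57487508,  1.16536147])} [ 0.37324147 -0.09559281  1.24572156]
{'t': 0.1, 'joints': array([-1.39102013e+00,  2.76527527e-01,  1.50594539e+00, -3.06163843e-06,
        1.36070160e+00, -1.21008982e-01]), 'joint_velocities': array([ 0.00016336, -0.00040608, -0.00246697, -0.00148611,  0.0008211 ,
       -0.0008094 ]), 'effort': array([ 1.62547574e-03, -4.05453980e+01, -2.37780601e+01,  7.02764676e-02,
        3.00097768e-02, -3.90316609e-05]), 'ee_pos': array([ 0.17025756, -0.54871179,  0.20471802]), 'orientation': array([[ 9.55103997e-01,  2.96270609e-01, -2.85797540e-04],
       [ 2.96270687e-01, -9.55102748e-01,  1.55583135e-03],
       [ 1.87981086e-04, -1.57065418e-03, -9.99998749e-01]]), 'ft_force': array([-0.11362911,  0.12231658,  0.04330563]), 'moment': array([ 0.00410363,  0.02322463, -0.02474739]), 'finger_force': 0.0, 'grip_width': 0.09387941327069865}
```

View pics/top0.png

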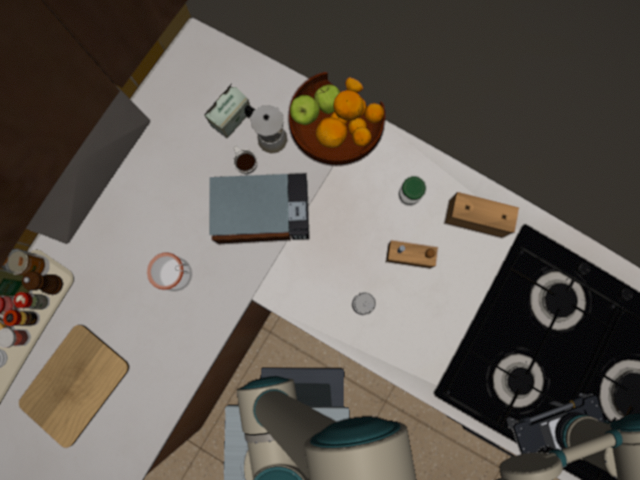

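View pics/side0.png

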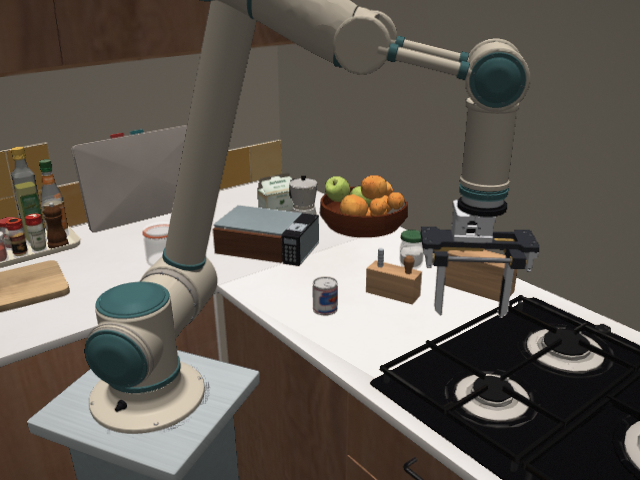

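Top view: the small block is at (413,254), with a grey upright at (402,250) and a brown one at (432,257). The larger decoy block is at (483,214), and the box is at (260,208) with its slotted plate near (297,212). Side view: pin at (380,258), tester at (408,265).

Candidates for the pin are the grey cylinder at top (402,250), the pear-handled tester at top (432,257), and the dark holes of the bigger block at about (467,207) and (507,215). I choose the grey cylinder and check it in a crop.

```bash
python3 - <<'E'
from h import *
t=cv2.imread("pics/top0.png"); s=cv2.imread("pics/side0.png")
f=lambda im,x,y,w,h:cv2.resize(im[y:y+h,x:x+w],(400,300),interpolation=cv2.INTER_CUBIC)
a=f(t,380,232,64,48); b=f(t,270,180,64,48) ; c=f(s,360,240,72,54); d=f(t,200,165,120,90)
cv2.imwrite("pics/crop1.png",np.vstack([np.hstack([a,b]),np.hstack([c,d])]))
C=cloud("top",np.load("pics/top0.npy"))
for n,(u,v) in dict(pin=(402,250),block=(416,254),tester=(432,257),boxtop=(240,200),strip=(297,190),plate=(297,212),tin=(363,303),jar=(168,272),sugar=(412,190)).items(): print(n,C[v,u].round(3))
E
```

```text
pin [ 0.545 -0.282  0.109]
block [ 0.542 -0.325  0.063]
tester [ 0.529 -0.357  0.102]
boxtop [0.671 0.123 0.091]
strip [ 0.699 -0.02   0.09 ]
plate [ 0.646 -0.021  0.073]
tin [ 0.417 -0.189  0.07 ]
jar [0.485 0.293 0.1  ]
sugar [ 0.703 -0.313  0.09 ]
```

View pics/crop1.png

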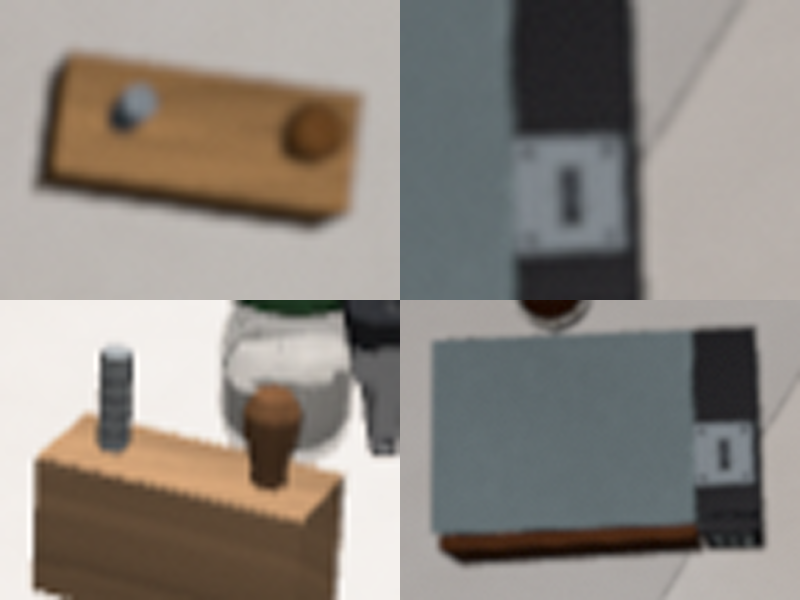

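The crop confirms it: the ringed grey cylinder, its top face at top (402.4,247.5), is the pin, and the brown pear at about (430,253) is the tester. The slot is the dark bar at top (297.2,211.2). Next I measure the block, pin and box.

```bash
cat > meas.py <<'E'
from h import *
t=cv2.imread("pics/top0.png"); C=cloud("top",np.load("pics/top0.npy"))
def rect(mask,z,name):
    m=cv2.morphologyEx(mask.astype(np.uint8),cv2.MORPH_OPEN,np.ones((3,3)))
    cs,_=cv2.findContours(m,cv2.RETR_EXTERNAL,cv2.CHAIN_APPROX_NONE)
    c=max(cs,key=cv2.contourArea)[:,0]
    P=np.array([plane("top",u,v,z)[:2] for u,v in c])
    r=cv2.minAreaRect((P*1000).astype(np.float32)); print(name,[np.round(x,1) for x in r]); return r
Z=C[...,2]; X=C[...,0]; Y=C[...,1]
rect((abs(Z-.066)<.012)&(abs(X-.54)<.06)&(abs(Y+.32)<.085),.066,"block")
rect((abs(Z-.09)<.006)&(abs(X-.67)<.15)&(abs(Y-.1)<.2),.09,"box")
g=t.astype(int).sum(2)
sub=g[205:219,290:305]; print(sub)
print("slot",plane("top",297.2,211.2,.09))
h=t[242:254,396:408].astype(int); print(h.sum(2))
print("pintop",plane("top",402.4,247.5,.112))
E
python3 meas.py
```

```text
block [array([ 545.2, -316.6]), array([124.7,  52.1]), np.float64(82.4)]
box [array([659.9,  78. ]), array([157.9, 249.5]), np.float64(2.8)]
[[350 364 392 404 405 394 389 387 390 397 407 396 374 374 365]
 [391 393 399 404 391 360 328 321 344 380 400 402 400 402 377]
 [402 402 403 405 378 320 253 244 294 363 400 406 407 406 380]
 [404 402 403 402 376 299 214 199 270 357 400 401 407 407 379]
 [407 401 402 397 374 299 213 197 260 352 400 404 410 407 379]
 [406 400 398 392 370 306 229 196 258 350 396 408 406 407 381]
 [404 402 399 394 377 315 235 203 267 347 393 405 406 410 382]
 [405 399 402 399 385 320 232 194 260 341 388 401 405 407 390]
 [407 398 403 406 385 319 224 173 240 332 380 403 408 407 390]
 [403 398 399 403 385 321 225 168 228 334 391 409 408 406 390]
 [405 401 402 403 387 333 269 233 271 349 399 408 406 402 384]
 [388 390 395 405 394 366 340 334 349 381 407 408 392 372 366]
 [350 351 382 402 404 394 390 394 398 402 406 404 379 345 349]
 [335 328 367 395 397 398 394 395 395 392 390 386 362 335 339]]
slot [ 0.64377033 -0.02214925  0.09      ]
[[311 318 328 337 349 359 368 379 405 412 423 442]
 [304 304 304 303 308 309 308 317 327 334 338 351]
 [309 306 308 302 310 313 316 313 305 301 306 304]
 [313 311 305 313 336 349 355 343 321 305 299 300]
 [315 310 300 313 356 386 385 372 340 307 297 290]
 [315 303 276 295 364 398 398 392 362 316 292 295]
 [312 276 231 260 353 403 400 396 371 327 304 305]
 [315 251 191 216 316 374 385 390 374 340 317 317]
 [320 235 148 164 242 306 344 366 358 340 327 326]
 [326 236 152 136 182 244 308 343 352 345 345 340]
 [335 271 212 183 205 257 310 345 358 353 350 349]
 [329 309 274 263 268 296 324 340 347 349 345 346]]
pintop [ 0.55084131 -0.28215625  0.112     ]
```

```bash
cat > go.py <<'E'
import sys
from h import *
from scipy.spatial.transform import Rotation as Ro
# x y z(mm) yaw of tool y (deg) -> shift mm, turn rad in tool axes
x,y,z,a=map(float,sys.argv[1:5]); o=env.get_obs(); R=o["orientation"]; a=np.radians(a)
Y=np.array([np.cos(a),np.sin(a),0]); Z=np.array([0,0,-1.]); G=np.c_[np.cross(Y,Z),Y,Z]
print("shift mm",(R.T@(np.array([x,y,z])-o["ee_pos"]*1000)).round(1),"turn",Ro.from_matrix(R.T@G).as_rotvec().round(4))
E
cat > st.py <<'E'
from h import *
o=env.get_obs(); np.set_printoptions(suppress=True)
print(round(o["t"],2),(o["ee_pos"]*1000).round(1),"F",o["ft_force"].round(2),"w",round(o["grip_width"]*1000,1),"ff",round(float(o["finger_force"]),1),"y",np.degrees(np.arctan2(o["orientation"][1,1],o["orientation"][0,1])).round(1))
E
python3 go.py 550.5 -281.5 180 -7.6; python3 go.py 550.5 -281.5 70 -7.6
python3 - <<'E'
from h import *
print(plane("top",402,247.3,.112),plane("top",296.8,211.0,.09))
E
```

```text
shift mm [ 442.3 -142.5   25. ] turn [-1.3000e-03 -1.1000e-03 -1.1374e+00]
shift mm [ 442.3 -142.3  135. ] turn [-1.3000e-03 -1.1000e-03 -1.1374e+00]
[ 0.55132544 -0.28118056  0.112     ] [ 0.64427555 -0.02113164  0.09      ]
```

```bash
python3 -m handwheel '[[[0.044,-0.014,0,0,0,-0.114],[0.088,-0.028,0,0,0,-0.227],[0.133,-0.043,0,0,0,-0.341],[0.177,-0.057,0,0,0,-0.455],[0.221,-0.071,0,0,0,-0.569],[0.265,-0.085,0,0,0,-0.682],[0.31,-0.1,0.005,0,0,-0.796],[0.354,-0.114,0.01,0,0,-0.91],[0.398,-0.128,0.018,0,0,-1.024],[0.4423,-0.1425,0.025,-0.0013,-0.0011,-1.1374]]]' 120; python3 st.py; python3 go.py 551 -281.3 70 -7.6
```

```text
t: 1.1
ee_pos: [0.5517, -0.2807, 0.1798]
orientation: [[0.127, 0.992, -0.0], [0.992, -0.127, -0.002], [-0.002, -0.0, -1.0]]
ft_force: [0.5, -0.9, -0.2]
grip_width: 0.0495
finger_force: 0.0
1.1 [ 551.7 -280.7  179.8] F [ 0.48 -0.85 -0.24] w 49.5 ff 0.0 y -7.3
shift mm [ -0.5  -0.6 109.8] turn [-0.0002  0.0016  0.0048]
```

```bash
python3 -m handwheel '[[[0,0,0.03,0,0,0],[0,-0.0005,0.06,0,0,0],[0,-0.0005,0.08,0,0,0],[0,-0.0005,0.1,0,0,0],[0,-0.0005,0.109,0,0,0],[0,-0.0005,0.109,0,0,0]]]' >/dev/null; python3 st.py
python3 -m handwheel '[[[0,0,0,0,0,0],[0,0,0,0,0,0],[0,0,0,0,0,0],[0,0,0,0,0,0],[0,0,0,0,0,0],[0,0,0,0,0,0]]]' 255 40 >/dev/null; python3 st.py
```

```text
1.7 [ 549.1 -281.5   69.9] F [-1.03 -0.07  0.14] w 49.8 ff 0.0 y -7.6
2.3 [ 550.3 -282.3   72. ] F [0.22 1.01 3.43] w 13.6 ff 40.0 y -7.6
```

```bash
python3 -m handwheel '[[[0,0,-0.005,0,0,0],[0,0,-0.01,0,0,0],[0,0,-0.02,0,0,0],[0,0,-0.035,0,0,0],[0,0,-0.055,0,0,0],[0,0,-0.08,0,0,0],[0,0,-0.1,0,0,0],[0,0,-0.12,0,0,0],[0,0,-0.12,0,0,0],[0,0,-0.12,0,0,0]]]' >/dev/null; python3 st.py
python3 - <<'E'
from h import *
f=lambda im,x,y,w,h:cv2.resize(im[y:y+h,x:x+w],(400,500),interpolation=cv2.INTER_CUBIC)
o=env.get_obs()["ee_pos"]
p,_=cap("side"); q,_=cap("top"); cv2.imwrite("pics/side1.png",p); cv2.imwrite("pics/top1.png",q)
u,v=proj("side",o).astype(int); print("tcp side",proj("side",o), "tip expected",proj("side",o-[0,0,.064]))
cv2.imwrite("pics/crop2.png",np.hstack([f(p,u-40,v-50,80,100),f(q,*(proj("top",o).astype(int)-[40,50]),80,100)])); print((u-40,v-50),proj("top",o).astype(int)-[40,50])
E
python3 go.py 644.3 -21.1 190 2.8
```

```text
3.3 [ 550.1 -282.   191.8] F [-0.43  0.15 -1.16] w 13.7 ff 40.0 y -7.6
tcp side [381.0369951  217.00284672] tip expected [380.07834009 242.15660197]
(np.int64(341), np.int64(167)) [367 192]
shift mm [270.7  59.7   0. ] turn [-0.0015  0.0006 -0.1815]
```

View pics/crop2.png

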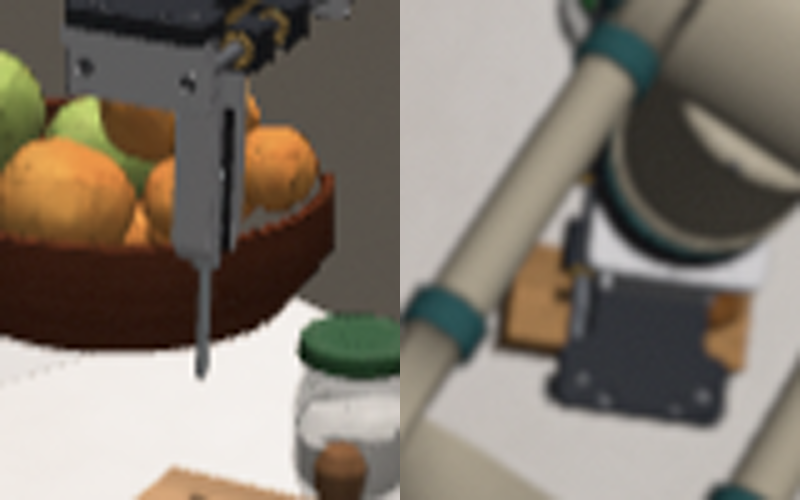

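Side crop: the shank hangs straight and the tip is at side (381,242), matching the expected height of TCP minus 64 mm. Now I carry the pin above the slot.

```bash
python3 -m handwheel '[[[0.03,0.006,0,0,0,-0.02],[0.065,0.014,0,0,0,-0.045],[0.1,0.022,0,0,0,-0.07],[0.14,0.031,0,0,0,-0.095],[0.18,0.04,0,0,0,-0.12],[0.215,0.048,0,0,0,-0.145],[0.245,0.054,0,0,0,-0.165],[0.27,0.06,0.0,-0.0015,0.0006,-0.1815],[0.27,0.06,0.02,-0.0015,0.0006,-0.1815],[0.27,0.06,0.024,-0.0015,0.0006,-0.1815]]]' >/dev/null; python3 -m handwheel '[[[0,0,0,0,0,0],[0,0,0,0,0,0],[0,0,0,0,0,0]]]' >/dev/null; python3 st.py
python3 - <<'E'
from h import *
f=lambda im,x,y,w,h:cv2.resize(im[y:y+h,x:x+w],(400,400),interpolation=cv2.INTER_CUBIC)
o=env.get_obs()["ee_pos"]
p,_=cap("side"); q,_=cap("top"); cv2.imwrite("pics/side2.png",p); cv2.imwrite("pics/top2.png",q)
s0=cv2.imread("pics/side0.png")
print("tip exp",proj("side",o-[0,0,.064]),"slot exp",proj("side",[.6443,-.0211,.09]),"pintop exp",proj("side",[.551,-.2812,.112]))
print("top tip exp",proj("top",o-[0,0,.064]))
cv2.imwrite("pics/crop3.png",np.hstack([f(p,275,200,50,50),f(s0,275,200,50,50)]))
E
```

```text
4.7 [645.5 -23.1 167.7] F [ 0.39 -0.19 -0.39] w 13.5 ff 40.0 y 2.7
tip exp [296.36069401 221.63050694] slot exp [295.59909686 226.44866021] pintop exp [379.64199578 248.00980486]
top tip exp [297.26309197 209.25841225]
```

View pics/crop3.png

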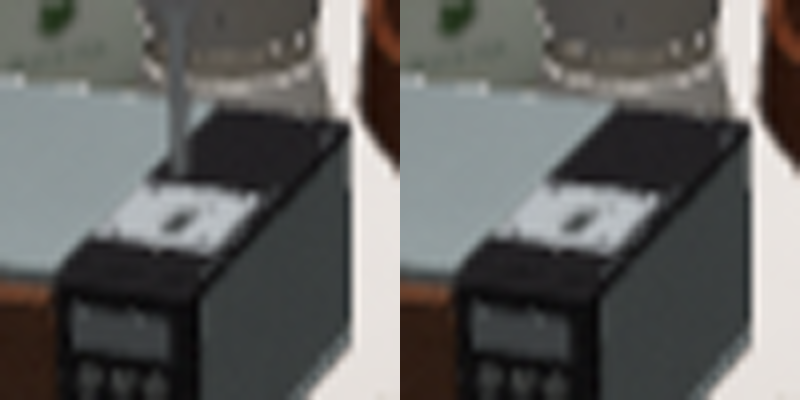

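Left half: the tip is at side (296.8,222.0) and the slot centre at (297.0,227.0), so the pin is over the slot to within about 1 mm. I lower it in small steps.

```bash
python3 -m handwheel '[[[-0.0003,0,0.005,0,0,0],[-0.0005,0,0.01,0,0,0],[-0.0005,0,0.014,0,0,0],[-0.0005,0,0.016,0,0,0],[-0.0005,0,0.016,0,0,0]]]' >/dev/null; python3 st.py;python3 -m handwheel '[[[0,0,0.001,0,0,0],[0,0,0.002,0,0,0],[0,0,0.003,0,0,0],[0,0,0.003,0,0,0]]]' >/dev/null; python3 st.py
```

```text
5.3 [645.  -22.8 150.4] F [-0.49  0.41 -0.3 ] w 13.2 ff 40.0 y 2.8
5.7 [645.3 -22.8 148. ] F [-0.08  0.39 -0.37] w 13.0 ff 40.0 y 2.8
```

```bash
python3 -m handwheel '[[[0,0,0.002,0,0,0],[0,0,0.004,0,0,0],[0,0,0.006,0,0,0],[0,0,0.008,0,0,0],[0,0,0.008,0,0,0]]]' >/dev/null; python3 st.py;python3 -m handwheel '[[[0,0,0.001,0,0,0],[0,0,0.002,0,0,0],[0,0,0.003,0,0,0],[0,0,0.003,0,0,0]]]' >/dev/null; python3 st.py
```

```text
6.2 [645.1 -22.8 139.6] F [ 1.17 -0.03 -1.2 ] w 13.3 ff 40.0 y 2.8
6.6 [645.2 -22.8 136.9] F [-0.43 -0.17 -0.21] w 13.3 ff 40.0 y 2.8
```

```bash
for i in 1 2; do python3 -m handwheel '[[[0,0,0.001,0,0,0],[0,0,0.002,0,0,0],[0,0,0.003,0,0,0],[0,0,0.003,0,0,0]]]' >/dev/null; python3 st.py; done
```

```text
7.0 [645.2 -22.9 133.8] F [-0.14  0.81 -0.65] w 13.6 ff 40.0 y 2.8
7.4 [645.5 -22.8 131.4] F [ 0.31 -0.09  1.61] w 13.2 ff 40.0 y 2.8
```

```bash
for i in 1 2; do python3 -m handwheel '[[[0,0,0.0005,0,0,0],[0,0,0.001,0,0,0],[0,0,0.001,0,0,0]]]' >/dev/null; python3 st.py; done
```

```text
7.7 [645.5 -22.8 130.2] F [-0.28  1.22  3.26] w 13.3 ff 40.0 y 2.8
8.0 [645.5 -22.8 129.1] F [-0.03  0.85  2.53] w 13.4 ff 40.0 y 2.8
```

```bash
for i in 1 2 3; do python3 -m handwheel '[[[0,0,0.0005,0,0,0],[0,0,0.001,0,0,0],[0,0,0.001,0,0,0]]]' >/dev/null; python3 st.py; done
```

```text
8.3 [645.5 -22.9 128.1] F [-0.24  1.22  3.68] w 13.4 ff 40.0 y 2.8
8.6 [645.5 -22.9 127.1] F [-0.48  0.77  2.98] w 13.3 ff 40.0 y 2.8
8.9 [645.4 -22.9 126.1] F [-0.07  0.79  3.77] w 13.3 ff 40.0 y 2.8
```

```bash
cat > drw.py <<'E'
from h import *
p,_=cap("side"); a=cv2.imread("pics/side2.png")
d=cv2.absdiff(p,a).sum(2)[235:290,190:285]; print("drawer diff",(d>40).sum()); cv2.imwrite("pics/sd.png",p)
E
for i in 1 2; do python3 -m handwheel '[[[0,0,0.0005,0,0,0],[0,0,0.001,0,0,0],[0,0,0.001,0,0,0]]]' >/dev/null; python3 st.py;python3 drw.py; done
```

```text
9.2 [645.5 -22.9 125. ] F [0.64 1.05 3.96] w 13.2 ff 40.0 y 2.8
drawer diff 878
9.55 [645.5 -22.9 124. ] F [0.98 0.89 3.8 ] w 13.4 ff 40.0 y 2.8
drawer diff 1568
```

```bash
python3 -m handwheel '[[[0,0,0,0,0,0],[0,0,0,0,0,0],[0,0,0,0,0,0]]]' >/dev/null; python3 st.py;python3 drw.py; python3 - <<'E'
from h import *
p=cv2.imread("pics/sd.png"); a=cv2.imread("pics/side2.png")
f=lambda im:cv2.resize(im[190:290,180:340],(400,250),interpolation=cv2.INTER_CUBIC)
cv2.imwrite("pics/crop4.png",np.hstack([f(p),f(a)]))
E
```

```text
9.9 [645.5 -22.9 124.1] F [0.58 0.97 3.68] w 13.3 ff 40.0 y 2.8
drawer diff 1567
```

View pics/crop4.png

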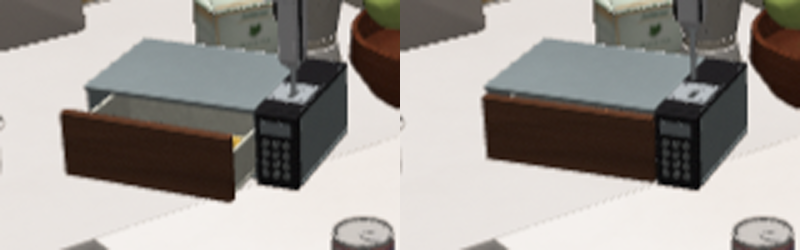

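Left half: the drawer has sprung out, its front now at crop (60–235,110–200). I withdraw the pin straight up and take it back.

```bash
python3 -m handwheel '[[[0,0,-0.005,0,0,0],[0,0,-0.012,0,0,0],[0,0,-0.02,0,0,0],[0,0,-0.03,0,0,0],[0,0,-0.04,0,0,0],[0,0,-0.05,0,0,0],[0,0,-0.06,0,0,0],[0,0,-0.068,0,0,0],[0,0,-0.068,0,0,0],[0,0,-0.068,0,0,0]]]' >/dev/null; python3 st.py; python3 go.py 550.2 -282.1 190 -7.6;python3 drw.py
```

```text
10.95 [645.1 -22.8 192.1] F [ 0.21 -0.25  0.39] w 13.2 ff 40.0 y 2.8
shift mm [-254.3 -107.5    2.3] turn [0.0018 0.0011 0.1815]
drawer diff 1569
```

```bash
python3 -m handwheel '[[[-0.025,-0.011,0,0,0,0.018],[-0.057,-0.024,0,0,0,0.04],[-0.092,-0.039,0,0,0,0.066],[-0.13,-0.055,0,0,0,0.093],[-0.168,-0.071,0,0,0,0.12],[-0.203,-0.086,0,0,0,0.145],[-0.232,-0.098,0,0,0,0.166],[-0.2543,-0.1075,0.002,0.0018,0.0011,0.1815],[-0.2543,-0.1075,0.002,0.0018,0.0011,0.1815],[-0.2543,-0.1075,0.002,0.0018,0.0011,0.1815]]]' >/dev/null;python3 -m handwheel '[[[0,0,0.01,0,0,0],[0,0,0.025,0,0,0],[0,0,0.04,0,0,0],[0,0,0.046,0,0,0],[0,0,0.046,0,0,0],[0,0,0.046,0,0,0]]]' >/dev/null; python3 st.py; python3 go.py 550.2 -282.1 120 -7.6
python3 - <<'E'
from h import *
f=lambda im,x,y,w,h:cv2.resize(im[y:y+h,x:x+w],(400,400),interpolation=cv2.INTER_CUBIC)
p,_=cap("side"); s0=cv2.imread("pics/side0.png"); o=env.get_obs()["ee_pos"]
print(proj("side",o-[0,0,.064]),proj("side",[.5502,-.2821,.066]))
cv2.imwrite("pics/crop5.png",np.hstack([f(p,355,230,60,60),f(s0,355,230,60,60)]))
E
```

```text
12.6 [ 550.8 -281.6  144.4] F [ 0.61  0.44 -0.26] w 13.6 ff 40.0 y -7.5
shift mm [-0.6 -0.5 24.4] turn [0.0005 0.     0.0009]
[379.44081547 259.90671065] [379.22976771 265.57624082]
```

View pics/crop5.png

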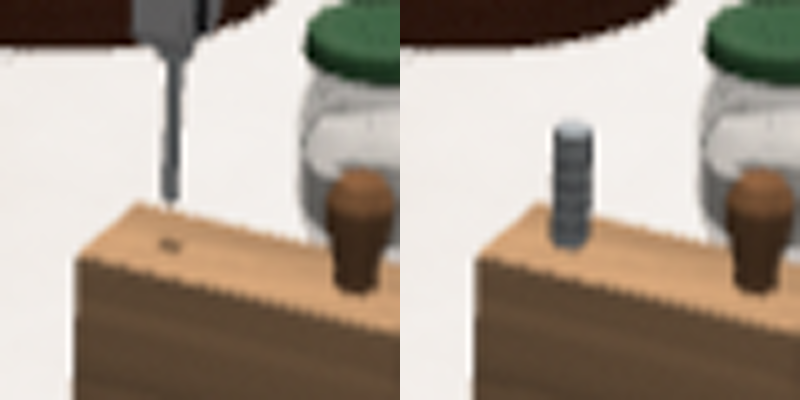

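Left half: the tip at crop (170,202) is in line above the open bore at (170,244). I lower it into the bore, watching the force.

```bash
python3 -m handwheel '[[[-0.0005,-0.0005,0.005,0,0,0],[-0.0005,-0.0005,0.01,0,0,0],[-0.0005,-0.0005,0.015,0,0,0],[-0.0005,-0.0005,0.017,0,0,0],[-0.0005,-0.0005,0.017,0,0,0]]]' >/dev/null; python3 st.py;python3 -m handwheel '[[[0,0,0.002,0,0,0],[0,0,0.004,0,0,0],[0,0,0.004,0,0,0]]]' >/dev/null; python3 st.py
```

```text
13.15 [ 549.4 -282.4  126.6] F [ 0.3   0.44 -0.46] w 13.8 ff 40.0 y -7.6
13.45 [ 549.6 -282.4  123. ] F [-0.9   0.52 -0.64] w 13.1 ff 40.0 y -7.6
```

```bash
python3 -m handwheel '[[[0,0.0005,0.006,0,0,0],[0,0.0005,0.014,0,0,0],[0,0.0005,0.022,0,0,0],[0,0.0005,0.03,0,0,0],[0,0.0005,0.036,0,0,0],[0,0.0005,0.04,0,0,0],[0,0.0005,0.04,0,0,0]]]' >/dev/null; python3 st.py;python3 -m handwheel '[[[0,0,0.003,0,0,0],[0,0,0.006,0,0,0],[0,0,0.008,0,0,0],[0,0,0.008,0,0,0]]]' >/dev/null; python3 st.py
```

```text
14.15 [ 549.9 -282.3   82.4] F [-0.77 -1.07 -0.62] w 13.1 ff 40.0 y -7.6
14.55 [ 550.1 -282.5   74.9] F [-0.39 -0.4  -0.15] w 13.5 ff 40.0 y -7.6
```

```bash
python3 -m handwheel '[[[0,0,0.001,0,0,0],[0,0,0.002,0,0,0],[0,0,0.003,0,0,0],[0,0,0.003,0,0,0]]]' >/dev/null; python3 st.py;python3 -m handwheel '[[[0,0,0.0005,0,0,0],[0,0,0.001,0,0,0],[0,0,0.001,0,0,0]]]' >/dev/null; python3 st.py
```

```text
14.95 [ 550.2 -282.5   72.1] F [ 0.13 -0.59 -0.09] w 13.0 ff 40.0 y -7.6
15.25 [ 550.3 -282.6   72. ] F [-1.59  1.64  5.1 ] w 13.1 ff 40.0 y -7.6
```

```bash
python3 -m handwheel '[[[0,0,0,0,0,0],[0,0,0,0,0,0],[0,0,0,0,0,0],[0,0,0,0,0,0],[0,0,0,0,0,0]]]' 120 40 >/dev/null; python3 st.py;python3 -m handwheel '[[[0,0,-0.01,0,0,0],[0,0,-0.025,0,0,0],[0,0,-0.045,0,0,0],[0,0,-0.07,0,0,0],[0,0,-0.09,0,0,0],[0,0,-0.1,0,0,0],[0,0,-0.1,0,0,0]]]' >/dev/null; python3 st.py
python3 - <<'E'
from h import *
p,_=cap("side"); a=cv2.imread("pics/side0.png"); cv2.imwrite("pics/side5.png",p)
r=(slice(244,300),slice(364,425))
print("diff",[int((cv2.absdiff(p,np.roll(a,s,0))[r].sum(2)>60).sum()) for s in(-1,0,1)])
q,d=cap("top"); cv2.imwrite("pics/top5.png",q); C=cloud("top",d)
# drawer panel top edge: wood, in front of box
X,Y,Z=C[...,0],C[...,1],C[...,2]
m=(abs(Z-.082)<.01)&(X>.46)&(X<.57)&(Y>-.03)&(Y<.24)
P=C[m]; print(len(P),P.min(0),P.max(0),np.median(P,0)); 
for lo in np.arange(-.03,.23,.03):
    S=P[(P[:,1]>=lo)&(P[:,1]<lo+.03)]
    if len(S): print(lo.round(2),len(S),np.median(S,0).round(3),S[:,0].min().round(3),S[:,0].max().round(3))
E
python3 go.py 540 100 160 2.8
```

```text
15.75 [ 550.2 -282.5   70.9] F [-0.33 -0.28  0.39] w 48.4 ff 0.0 y -7.6
16.45 [ 551.1 -283.1  173.2] F [-0.02  0.05 -0.89] w 49.4 ff 0.0 y -7.6
diff [461, 44, 457]
395 [0.52864485 0.00098279 0.07286506] [0.54405727 0.19533798 0.08786086] [0.53654014 0.09932802 0.0807393 ]
0.0 59 [0.539 0.014 0.081] 0.533 0.544
0.03 59 [0.538 0.044 0.081] 0.533 0.544
0.06 60 [0.538 0.075 0.082] 0.532 0.543
0.09 65 [0.537 0.105 0.08 ] 0.53 0.543
0.12 62 [0.535 0.135 0.081] 0.529 0.542
0.15 58 [0.534 0.165 0.081] 0.529 0.54
0.18 32 [0.534 0.188 0.081] 0.529 0.539
shift mm [377.7 -60.3  10.9] turn [-0.0007 -0.0005 -0.1815]
```

Pin is back home: the side view's block region differs from the start picture by only 44 pixels. The drawer panel centre is at about (0.537, 0.098), 82 mm up as it should be, so I go and pinch its top edge.

```bash
python3 -m handwheel '[[[0.035,-0.006,0,0,0,-0.017],[0.075,-0.012,0,0,0,-0.035],[0.12,-0.02,0,0,0,-0.057],[0.165,-0.028,0,0,0,-0.08],[0.21,-0.035,0,0,0,-0.1],[0.255,-0.042,0,0,0,-0.122],[0.3,-0.05,0,0,0,-0.145],[0.34,-0.057,0,0,0,-0.165],[0.376,-0.063,0.01,-0.0007,-0.0005,-0.1815],[0.376,-0.063,0.01,-0.0007,-0.0005,-0.1815]]]' 172 >/dev/null;python3 -m handwheel '[[[0,0,0.01,0,0,0],[0,0,0.025,0,0,0],[0,0,0.04,0,0,0],[0,0,0.05,0,0,0],[0,0,0.05,0,0,0],[0,0,0.05,0,0,0]]]' >/dev/null; python3 st.py; python3 go.py 537 98 56 2.8
```

```text
18.15 [537.7  97.6 111. ] F [ 0.46 -0.24 -0.34] w 30.4 ff 0.0 y 2.7
shift mm [ 0.5 -0.7 55. ] turn [ 0.0003  0.0007 -0.0012]
```

```bash
python3 -m handwheel '[[[0,-0.0005,0.01,0,0,0],[0,-0.0005,0.02,0,0,0],[0,-0.0005,0.03,0,0,0],[0,-0.0005,0.035,0,0,0],[0,-0.0005,0.035,0,0,0]]]' >/dev/null; python3 st.py;python3 -m handwheel '[[[0,0,0.007,0,0,0],[0,0,0.014,0,0,0],[0,0,0.02,0,0,0],[0,0,0.02,0,0,0]]]' >/dev/null; python3 st.py
python3 -m handwheel '[[[0,0,0,0,0,0],[0,0,0,0,0,0],[0,0,0,0,0,0],[0,0,0,0,0,0],[0,0,0,0,0,0]]]' 255 20 >/dev/null; python3 st.py
```

```text
18.65 [536.2  98.4  75. ] F [-0.15  0.43 -0.13] w 30.8 ff 0.0 y 2.8
19.05 [536.2  98.3  55.2] F [-0.85 -1.06  0.07] w 30.4 ff 0.0 y 2.8
19.55 [537.4  98.   56.6] F [ 0.11 -2.6   1.99] w 11.8 ff 19.9 y 2.8
```

```bash
python3 -m handwheel '[[[0,-0.004,0,0,0,0],[0,-0.009,0,0,0,0],[0,-0.014,0,0,0,0],[0,-0.019,0,0,0,0],[0,-0.024,0,0,0,0],[0,-0.029,0,0,0,0],[0,-0.034,0,0,0,0],[0,-0.039,0,0,0,0],[0,-0.043,0,0,0,0],[0,-0.045,0,0,0,0]]]' >/dev/null; python3 st.py;python3 -m handwheel '[[[0,-0.001,0,0,0,0],[0,-0.003,0,0,0,0],[0,-0.004,0,0,0,0],[0,-0.004,0,0,0,0]]]' >/dev/null; python3 st.py
```

```text
20.55 [491.5  96.3  56.1] F [ 1.4  -0.94 -0.33] w 11.8 ff 20.0 y 2.8
20.95 [488.6  95.8  56.2] F [ 2.09 -1.87 -1.73] w 11.8 ff 19.9 y 2.8
```

```bash
python3 -m handwheel '[[[0,-0.001,0,0,0,0],[0,-0.002,0,0,0,0],[0,-0.002,0,0,0,0]]]' >/dev/null; python3 st.py; python3 -m handwheel '[[[0,0,0,0,0,0],[0,0,0,0,0,0],[0,0,0,0,0,0],[0,0,0,0,0,0],[0,0,0,0,0,0]]]' 172 >/dev/null; python3 st.py; python3 -m handwheel '[[[0,0,-0.01,0,0,0],[0,0,-0.025,0,0,0],[0,0,-0.045,0,0,0],[0,0,-0.07,0,0,0],[0,0,-0.1,0,0,0],[0,0,-0.13,0,0,0],[0,0,-0.15,0,0,0],[0,0,-0.15,0,0,0],[0,0,-0.15,0,0,0]]]' >/dev/null; python3 st.py
python3 - <<'E'
from h import *
p,_=cap("side"); q,d=cap("top"); C=cloud("top",d)
X,Y,Z=C[...,0],C[...,1],C[...,2]
P=C[(abs(Z-.082)<.01)&(X>.44)&(X<.53)&(Y>-.03)&(Y<.24)]; print(len(P),np.median(P,0).round(3))
cv2.imwrite("pics/fin.png",np.hstack([cv2.resize(x[130:410,140:520],(400,295)) for x in (p,q)]))
E
```

```text
21.25 [488.1  95.2  56.4] F [ 5.43 -3.73 -3.35] w 11.7 ff 20.0 y 2.8
21.75 [485.6  96.1  56.1] F [ 0.32 -0.56  0.13] w 30.6 ff 0.0 y 2.8
22.65 [485.7  96.  206.3] F [ 0.36 -0.3  -0.47] w 30.4 ff 0.0 y 2.8
203 [0.491 0.05  0.078]
```

View pics/fin.png

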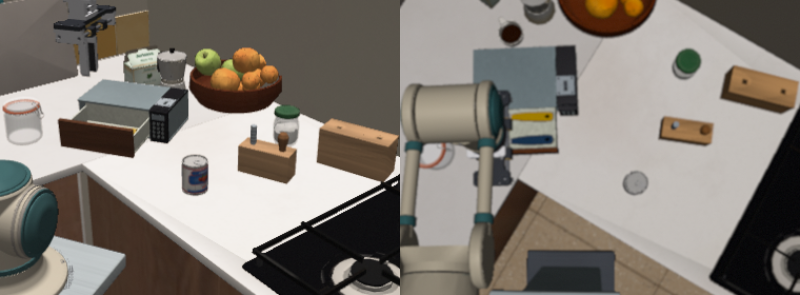

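The drawer is against its stop (side crop (105,135)). The pin stands home at (254,133) beside the tester, everything else is untouched, and the gripper is clear. I hand the job in.

```bash
python3 -c "
from bench import env
print(env.hand_in())"
```

```text
the job is handed in; nothing more can be done
None
```

The job is handed in at about 23 s: the catch let go at about 4 N on the pin, the pin is back fully home in its bore, and the drawer is pulled open to its stop.

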